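Collect the last trim piece from the press's catch tray

ROBOT

A 6-joint arm with a two-finger parallel gripper is mounted at the origin on a cart in front of the work surface, level with it; the furniture and walls round the work are solid. World frame = base frame: x ahead of the robot, y to its left, z up, the work surface at z = 0. Lengths are in mm, angles in rad, forces in N, time in s.
With the tool pointing down it reaches from about 250 to 800 mm from the base axis. Payload 8.5 kg.
Tool frame: the origin (TCP) lies at the very end of the fingers, on their centre line; the grasp point (between the pads) lies arm.hold_point_z behind it (arm.hold_point_z is the distance from the TCP to the grasp point, in mm); z points along the fingers, y is the line along which they close (so a half turn about z gives the same grasp; the last joint's range is limited). The gripper opens to 85 mm and grips with 20 to 120 N. Pads are 22 mm wide; open, the fingers measure 114 mm over their backs; the gripper's body (76 mm by 85 mm) begins 54 mm behind the grasp point. The pads swing forward as they close: fully open they stand 13 mm farther back than shut.
Start: joints at [-1.128, 0.238, -0.013, 1.319, 0, 1.571], TCP at [224.927, -474.328, 231.276] pointing down, gripper open.
Joint ranges: [-2.66, 2.66], [-1.03, 1.9], [-1.14, 1.46], [-1.82, 2.27], [-1.45, 1.34], [-3.14, 3.14]. Speed limits (rad/s): [2.22, 2.22, 2.79, 3.14, 3.14, 3.14].

INTERFACE

Orientations are given as a unit quaternion [x, y, z, w].
In Python, from station import arm, imaging, ticket gives the robot as it stands.
- The arm moves only by the shell command python3 -m jog 'ROWS' [OPENING] [FORCE]. ROWS is JSON, a list of rows, each an object of numbers: "dx", "dy", "dz": the shift along the tool's x, y, z in m; "wx", "wy", "wz": the turn, a rotation vector about the tool's x, y, z in degrees. A call has 1 to 20 rows; each row is the pose to reach, as a shift and turn from the pose commanded when the call began, along the tool's axes at that moment; what a row does not reach only later rows make up. A row lasts 1/10 s, in which the tool goes at most 50 mm and 8.59 degrees, less where a joint would pass 70% of its speed; a pose out of reach is approached as far as the arm can. A call with a gripper value outside its range is refused whole. OPENING is the opening, from 0 (shut) to 1 (fully open), set as the call begins (- or left out, the last holds). The fingers move at their own pace and stop on an object; FORCE is the grip in N (left out, the last holds). Time passes only in rows, so rows that repeat a pose let the fingers close. It gives the time, the measured TCP pose, the force, the opening and the grip force at its end, in the units of the state.
- arm.get_obs(): the state, without advancing time (a new reading comes with each control period).
- imaging.snapshot(name): name is "scene" or "top" or "wrist"; returns a dict with "img" (480x640x3 uint8, blue, green, red), "depth" (480x640 float32, mm along the optical axis (not along the pixel's ray), 0 where there is no reading), "mtx" (3x3 intrinsics, pixels), "R" (3x3) and "t" (3): a world point X has camera coordinates R X + t. Camera axes: x right, y down, z forward; pixel columns grow to the right and rows downward; lengths in mm; the calibration is good to about 2 mm. A picture is of the moment at which its call begins.
- ticket.job_done(): hands the job in; it is judged then, once.
The state is a dict: "time_s": time; "qpos": joint angles; "dq": joint speeds; "joint_efforts": joint torques, N m; "tcp_pos": TCP position; "eef_rot": TCP orientation; "wrist_force": force on the tool from outside, world axes, zero at the start; "wrist_torque": the same for the moment, N m; "width": finger opening in mm; "gripper_force": force on a finger pad.
Only numpy, scipy, OpenCV 4.12 (cv2) and the standard library are available. Lean on these libraries where they do the work, as an engineer would, in place of code of your own. Each camera call takes 0.05 s, during which the arm holds its last target. There are 200 camera calls.

TASK

The hand press has dropped the last clay trim piece of the batch into its catch tray. Draw the tray out by its knob, take the piece out and stand it, round edge up, in the empty middle compartment of the tote - the clay is not fired yet, so lower it in rather than dropping it - then push the tray fully home. Leave the packed pieces and the other things on the bench where they are.

Things in the scene. Friction and masses are not known exactly. Their poses are not given: they have to be found in the camera images.
- press: Grey hand tile press fixed to the bench, 160 wide (y), 205 deep (x). Origin at bench level, middle of the front face of its low hood; +x points to the rear (away from the robot), +y left. The hood, top 66 mm above the bench, covers the catch tray from x = 0 to 104 mm; the tall body, head and lever (up to 0.42 m) stand behind that.
- tray (a joint): Steel catch tray that slides out of the hood along the press's -x: 0 m pushed home, 0.105 m fully out (stop). It stays where it is left; about 2 N moves it. Front panel 140 wide, top edge 55 mm above the bench. When out, the trough behind the panel is clear of the hood.
- tray_knob (a point): Centre of the round black knob on the tray's front panel: 26 mm across, 20 mm long along the press's x, 31 mm above the bench, 28 mm in front of the panel; 32 mm in front of the hood's face (press x = -32 mm) when the tray is home. Moves with the tray. Free all round: can be pinched from above across the press's y.
- trough (a point): Centre of the floor of the tray's narrow trough, 10 mm above the bench; moves with the tray (18 mm behind the hood's front face when home). The trough runs along the press's y: inside 36 mm wide (x), 134 mm long (y), walls 40 mm above its floor, higher than the piece: fingers fit in only beyond the piece's ends, not beside it.
- trim: The piece to collect: terracotta-coloured bullnose trim, 24 (own x) x 56 (own y) x 36 mm high, flat 24 x 56 underside, sides upright up to 24 mm, top edge half-round along y, flat ends. 0.1 to 0.2 kg. Origin at the centre of its underside, z up when it stands. It starts standing in the trough, its y along the trough, under the hood.
- tote: Grey plastic tote fixed to the bench, 208 (own x) x 82 (own y) x 58 mm high, 232 x 94 over rims and end lips; walls, dividers, floor 4 mm. Two full-height dividers make three compartments in a row along x, 64 (x) x 74 (y) mm inside, 68 mm apart. A piece lying along x has 4 mm spare at each end, so fingers have room only beside its long sides. Origin: centre of underside.
- free_cell (a point): Centre of the floor of the tote's empty middle compartment, 4 mm above the bench.
- packed_a: A like trim piece already packed in the tote's -x compartment; leave it.
- packed_b: A like trim piece already packed in the tote's +x compartment; leave it.
- nippers: Tile nippers with black grips lying flat, 64 x 185 x 15 mm, length along own y, at the front right; origin at the centre of the underside. Leave them. (A pair of blue scissors, 9 mm high, lies along the bench's front edge at x < 0.38; the bench around x 0.445, y 0 is always free, with 50 mm or more of clear top all round.)
- masking_tape: Roll of masking tape lying flat, 96 mm across, 25 high, between turntable and press; origin at the centre of the underside. Leave it. (The fixed turntable stands at x 0.57, y 0.11: disc 212 mm across, top 74 mm above the bench.)
- glue_tube: Blue and orange glue tube lying flat behind the tote, 49 x 166 x 33 mm, length along own y; origin at the centre of the underside. Leave it.

How it is judged (in metres and radians):
On the way, in this order (a step that is already met when the one before it is completed fails the run):
1. the catch tray is drawn out (0.08 m or more) (value of joint tray above 0.08 m), for 0.2 s.
2. the piece stands released in the tote's middle compartment (horizontal distance between trim and free_cell below 0.034 m and z of trim in the frame of free_cell below 0.005 m and angle between trim's own z axis and vertical below 0.15 rad and contact force between the fingers and trim below 0.1 N), for 0.2 s.
At the end, for the whole second after the job is handed in: The piece stands on its flat underside (within 0.15 rad of upright, within 5 mm of the floor) at rest in the tote's middle compartment, and the tray is home (joint under 4 mm) (horizontal distance between trim and free_cell below 0.034 m and z of trim in the frame of free_cell below 0.005 m and angle between trim's own z axis and vertical below 0.15 rad and linear speed of trim below 0.02 m/s and value of joint tray below 0.004 m); the robot touches nothing.
It fails at once if the piece is dropped into the tote (faster than 0.45 m/s inside a compartment) (z of trim in the frame of tote below 0.045 m and horizontal distance between trim and tote below 0.09 m and linear speed of trim above 0.45 m/s).
It fails at once if a packed piece is shifted by more than 15 mm (distance of any of packed_a, packed_b from where it was at the start of the episode above 0.015 m).
It fails at once if the nippers, glue tube or masking tape are shifted by more than 20 mm (distance of any of nippers, glue_tube, masking_tape from where it was at the start of the episode above 0.02 m).
It also fails if it takes over 72 s, if anything falls off the work surface, if the arm or the gripper's body presses on something with over 40 N, if the wrist force passes 120 N, or if a joint passes its speed limit or range.

## Working session

There is one attempt and no reset: what is moved stays moved. The work goes in short steps, Python scripts to look and compute and a shell command to move; the robot and the scene stay as the last step left them, time stands still between calls to the robot, and variables do not carry over. Pictures are saved under pics/ and viewed, at most 10 in all, crops included, and the job is handed in when it is done.

```bash
mkdir -p pics; ls; python3 - <<'E'
from station import arm, imaging
import cv2,numpy as np
o=arm.get_obs();print(o['time_s'],o['tcp_pos'],o['eef_rot'],o['width'],arm.hold_point_z)
for n in ['top','scene']:
    s=imaging.snapshot(n);cv2.imwrite(f'pics/{n}1.png',s['img']);np.savez(f'{n}1.npz',**s)
    print(n,s['mtx'].tolist(),(-s['R'].T@s['t']).round(), s['R'].round(2).tolist())
E
```

```text
pics
0.0 [ 224.76717493 -473.97759473  230.67210683] [ 9.75588641e-01  2.19604794e-01 -1.61436480e-04 -7.15940073e-04] 85.45342563331087 18.700000000000003
top [[551.3327178420217, 0.0, 321.2289805115601], [0.0, 551.3327178420217, 242.9035771128051], [0.0, 0.0, 1.0]] [ 400.    4. 1104.] [[-0.02, -1.0, -0.01], [-0.99, 0.02, -0.11], [0.11, 0.01, -0.99]]
scene [[492.7455240098211, 0.0, 323.27175468934917], [0.0, 492.7455240098211, 239.17999763065518], [0.0, 0.0, 1.0]] [  39. -865.  496.] [[0.87, -0.48, -0.02], [-0.21, -0.35, -0.91], [0.44, 0.8, -0.41]]
```

View pics/top1.png

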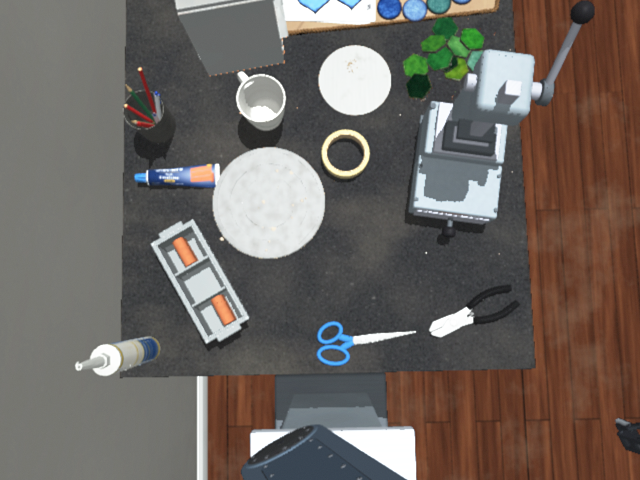

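View pics/scene1.png

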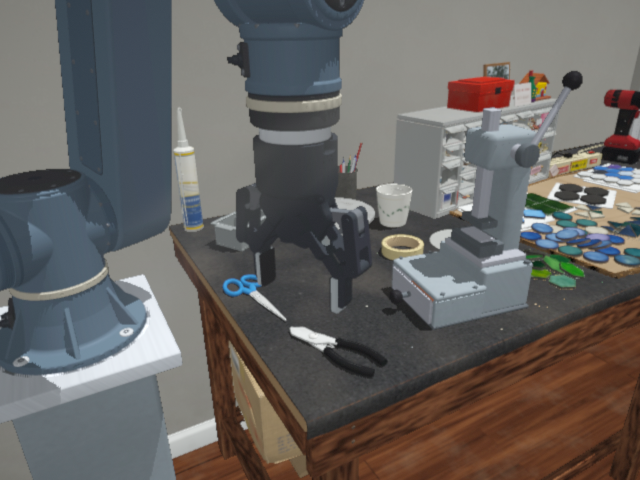

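The top view shows the press with the hood's front edge from about (413,213) to (497,220), the knob at (450,231), and the tote centred near (200,282) with its middle cell empty at (203,281). In the scene view the knob is at (399,295), with clear bench in front of it.

```bash
cat > h.py <<'E'
import numpy as np,cv2
def cloud(s):
    v,u=np.mgrid[:480,:640]; d=s['depth'].astype(float)
    K=s['mtx']; P=np.stack([(u-K[0,2])/K[0,0]*d,(v-K[1,2])/K[1,1]*d,d],-1)
    X=(P-s['t'])@s['R']; X[d==0]=np.nan; return X
def ray(s,u,v,z):
    K=s['mtx'];c=-s['R'].T@s['t'];r=s['R'].T@np.array([(u-K[0,2])/K[0,0],(v-K[1,2])/K[1,1],1]);return c+r*(z-c[2])/r[2]
def rect(s,m):
    c=max(cv2.findContours(m.astype(np.uint8),0,1)[0],key=cv2.contourArea)
    return c[:,0]
E
python3 - <<'E'
import numpy as np,cv2
from h import *
s=dict(np.load('top1.npz'));X=cloud(s);z=X[...,2]
v,u=np.mgrid[:480,:640]
print('bench z',np.nanmedian(z[280:310,330:420]))
box=lambda a,b,c,d:(u>=a)&(u<b)&(v>=c)&(v<d)
# tote rim
m=box(140,260,212,355)&(z>48)&(z<68)&~box(215,260,212,260)
n,l,st,ce=cv2.connectedComponentsWithStats(m.astype(np.uint8))
k=1+np.argmax(st[1:,4]);m=l==k
def mr(name,m,zz):
    c=rect(s,m);p=np.array([ray(s,a,b,zz)[:2] for a,b in c],np.float32)
    r=cv2.minAreaRect(p);print(name,'z',np.nanmedian(z[m]),'rect',np.round(r[0],1),np.round(r[1],1),round(r[2],1));print(cv2.boxPoints(r).round(1).tolist())
mr('tote',m,58)
# packed pieces
b=s['img'].astype(int);o=(b[...,2]>150)&(b[...,2]-b[...,0]>70)&(b[...,1]<140)&box(150,250,225,335)
n,l,st,ce=cv2.connectedComponentsWithStats(o.astype(np.uint8))
for k in range(1,n):
    if st[k,4]>60: mr('packed',l==k,34)
# hood
h=box(400,515,90,230)&(z>58)&(z<75)
n,l,st,ce=cv2.connectedComponentsWithStats(h.astype(np.uint8));k=1+np.argmax(st[1:,4])
mr('hood',l==k,66)
# knob
kn=box(435,465,222,245)&(z>15)&(z<58)&(b.sum(2)<200)
print('knob',kn.sum(),np.nanmedian(z[kn]),u[kn].mean(),v[kn].mean(),ray(s,u[kn].mean(),v[kn].mean(),40), u[kn].min(),u[kn].max(),v[kn].min(),v[kn].max())
E
```

```text
bench z 0.5245294773043532
tote z 57.80625592922702 rect [448.2 244.2] [237.5  93.9] 29.2
[[321.6000061035156, 227.1999969482422], [367.3999938964844, 145.1999969482422], [574.7000122070312, 261.1000061035156], [528.9000244140625, 343.1000061035156]]
packed z 34.65187259661637 rect [507.3 280.3] [57.2 24.2] 29.6
[[476.5, 276.70001220703125], [488.5, 255.60000610351562], [538.2000122070312, 283.8999938964844], [526.2000122070312, 305.0]]
packed z 34.29769881279209 rect [392.6 204.9] [57.4 24.6] 28.4
[[361.5, 202.0], [373.20001220703125, 180.39999389648438], [423.70001220703125, 207.6999969482422], [412.0, 229.39999389648438]]
hood z 66.8843537611418 rect [ 659.3 -259.4] [161.9 200.9] 79.0
[[545.2000122070312, -319.70001220703125], [742.4000244140625, -358.1000061035156], [773.2999877929688, -199.1999969482422], [576.0999755859375, -160.8000030517578]]
knob 124 40.86549115773853 448.5967741935484 231.3548387096774 [ 531.86664108 -236.16782018   40.        ] 442 455 226 236
```

Sizes and heights agree with those given: hood 162 mm wide at z 67, tote 237x94 at z 58. I get:
- Press front centre: about (560.7, -240.2), yaw -11°
- Knob: about (530, -234.5)
- Tote: about (449, 243.5), yaw 29.2°

I'll move above the knob.

```bash
cat > to.py <<'E'
# work out the shift in tool axes (m) and turn (deg): to.py x y z tool-x-yaw
import sys,numpy as np
from station import arm
from scipy.spatial.transform import Rotation as R
x,y,z,a=map(float,sys.argv[1:5]);o=arm.get_obs();r=R.from_quat(o['eef_rot'])
g=R.from_euler('z',a,degrees=True)*R.from_euler('x',180,degrees=True)
print('d',(r.inv().apply(np.array([x,y,z])-o['tcp_pos'])/1000).round(4),'w',(r.inv()*g).as_rotvec(degrees=True).round(2),'|',o['time_s'],np.round(o['tcp_pos'],1),np.round(o['qpos'],2))
E
python3 to.py 529.5 -234.5 110 -11
```

```text
d [ 0.378  -0.0858  0.1209] w [-7.000e-02  2.000e-02  3.637e+01] | 0.1 [ 224.8 -474.1  230.7] [-1.13  0.24 -0.01  1.32  0.    1.57]
```

```bash
python3 -m jog '[{"dx":0.378,"dy":-0.086,"dz":0.06,"wz":36.4},{"dx":0.378,"dy":-0.086,"dz":0.06,"wz":36.4},{"dx":0.378,"dy":-0.086,"dz":0.06,"wz":36.4},{"dx":0.378,"dy":-0.086,"dz":0.06,"wz":36.4},{"dx":0.378,"dy":-0.086,"dz":0.06,"wz":36.4},{"dx":0.378,"dy":-0.086,"dz":0.06,"wz":36.4},{"dx":0.378,"dy":-0.086,"dz":0.06,"wz":36.4},{"dx":0.378,"dy":-0.086,"dz":0.06,"wz":36.4},{"dx":0.378,"dy":-0.086,"dz":0.1209,"wz":36.4},{"dx":0.378,"dy":-0.086,"dz":0.1209,"wz":36.4},{"dx":0.378,"dy":-0.086,"dz":0.1209,"wz":36.4},{"dx":0.378,"dy":-0.086,"dz":0.1209,"wz":36.4}]' 0.75
python3 to.py 529.5 -234.5 15 -11
python3 - <<'E'
from station import imaging
import cv2,numpy as np
from h import *
s=imaging.snapshot('wrist');np.savez('w1.npz',**s);cv2.imwrite('pics/w1.png',s['img'])
X=cloud(s);z=X[...,2]
b=s['img'].astype(int)
print((-s['R'].T@s['t']).round(), s['depth'].min())
k=(b.sum(2)<220)&(z>28)&(z<50)&(np.hypot(X[...,0]-530,X[...,1]+235)<45)
print('knob pts',k.sum(),np.nanpercentile(X[k],[2,50,98],axis=0).round(1))
E
```

```text
d [ 0.378  -0.0856  0.2159] w [-7.000e-02  2.000e-02  3.637e+01] | 0.1 [ 224.8 -474.1  230.7] [-1.13  0.24 -0.01  1.32  0.    1.57]
[ 299. -438.  373.] 0.0
knob pts 0 [nan nan nan]$[0]: bad value
  return np.nanmean(a, axis, out=out, keepdims=keepdims)
```

View pics/w1.png

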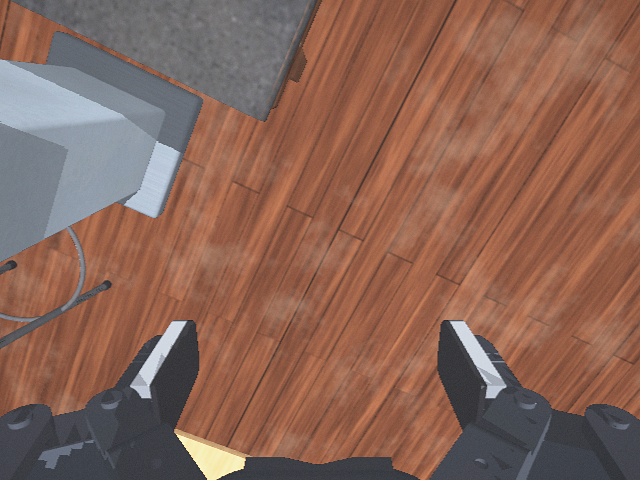

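The move was refused, so the arm hasn't moved and the wrist view shows only floor and cart. I'll find out which format it accepts.

```bash
python3 -m jog '[{"dx":0.05,"dy":0,"dz":0,"wx":0,"wy":0,"wz":8}]' 0.75; python3 -m jog --help | head -30
```

```text
time_s: 0.25
tcp_pos: [264.8, -455.9, 231.0]
eef_rot: [0.988, 0.154, -0.001, 0.0]
wrist_force: [0.4, -0.3, 0.7]
width: 73.1
gripper_force: 0.0invalid input: not JSON, or not a number
```

```bash
python3 to.py 529.5 -234.5 110 -11;python3 to.py 529.5 -234.5 160 -11
```

```text
d [ 0.3196 -0.1306  0.1206] w [1.000e-02 8.000e-02 2.866e+01] | 0.25 [ 264.8 -455.9  231. ] [-1.04  0.24 -0.01  1.32 -0.    1.79]
d [ 0.3195 -0.1306  0.0706] w [1.000e-02 8.000e-02 2.866e+01] | 0.25 [ 264.8 -455.9  231. ] [-1.04  0.24 -0.01  1.32 -0.    1.79]
```

```bash
python3 -m jog '[{"dx":0.32,"dy":-0.13,"dz":0.07,"wx":0,"wy":0,"wz":28.5},{"dx":0.32,"dy":-0.13,"dz":0.07,"wx":0,"wy":0,"wz":28.5},{"dx":0.32,"dy":-0.13,"dz":0.07,"wx":0,"wy":0,"wz":28.5},{"dx":0.32,"dy":-0.13,"dz":0.07,"wx":0,"wy":0,"wz":28.5},{"dx":0.32,"dy":-0.13,"dz":0.07,"wx":0,"wy":0,"wz":28.5},{"dx":0.32,"dy":-0.13,"dz":0.07,"wx":0,"wy":0,"wz":28.5},{"dx":0.32,"dy":-0.13,"dz":0.07,"wx":0,"wy":0,"wz":28.5},{"dx":0.32,"dy":-0.13,"dz":0.12,"wx":0,"wy":0,"wz":28.5},{"dx":0.32,"dy":-0.13,"dz":0.12,"wx":0,"wy":0,"wz":28.5},{"dx":0.32,"dy":-0.13,"dz":0.12,"wx":0,"wy":0,"wz":28.5}]' 0.75
python3 to.py 529.5 -234.5 15 -11
python3 - <<'E'
from station import imaging
import cv2,numpy as np
from h import *
s=imaging.snapshot('wrist');np.savez('w1.npz',**s);cv2.imwrite('pics/w2.png',s['img'])
X=cloud(s);z=X[...,2]
b=s['img'].astype(int)
print((-s['R'].T@s['t']).round())
k=(b.sum(2)<220)&(z>28)&(z<50)&(np.hypot(X[...,0]-530,X[...,1]+235)<45)
print('knob pts',k.sum(),np.nanpercentile(X[k],[2,50,98],axis=0).round(1))
E
```

```text
time_s: 1.25
tcp_pos: [530.9, -231.7, 110.0]
eef_rot: [0.996, -0.092, -0.002, -0.001]
wrist_force: [-0.2, -0.8, 0.7]
width: 64.2
gripper_force: 0.0
d [-0.0005  0.0031  0.095 ] w [-0.04  0.23  0.43] | 1.25 [ 530.9 -231.7  110. ] [-0.41  0.4  -0.1   1.08 -0.    2.91]
[ 612. -246.  252.]
knob pts 1521 [[ 521.2 -248.2   31. ]
 [ 531.8 -236.1   40. ]
 [ 540.5 -224.6   43.8]]
```

View pics/w2.png

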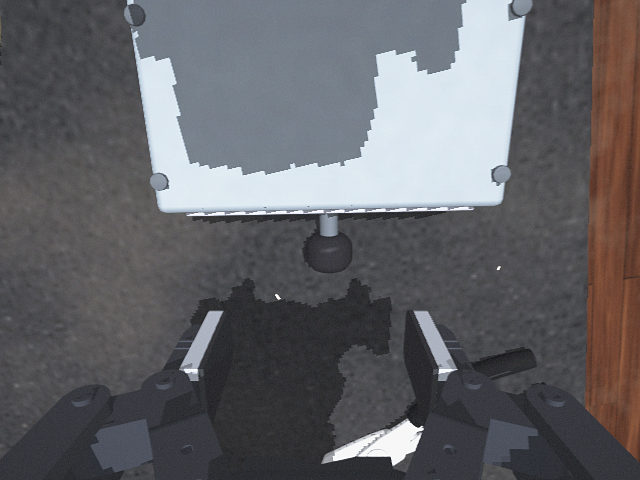

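The knob is at (328,252) between the fingers, its centre near (531,-236), with its top at 44 mm as expected. I'll lower and pinch it.

```bash
python3 to.py 530.5 -235.7 13 -11; python3 -m jog '[{"dx":0,"dy":0.004,"dz":0.04,"wx":0,"wy":0,"wz":0.4},{"dx":0,"dy":0.004,"dz":0.07,"wx":0,"wy":0,"wz":0.4},{"dx":0,"dy":0.004,"dz":0.097,"wx":0,"wy":0,"wz":0.4},{"dx":0,"dy":0.004,"dz":0.097,"wx":0,"wy":0,"wz":0.4},{"dx":0,"dy":0.004,"dz":0.097,"wx":0,"wy":0,"wz":0.4}]' 0.75
python3 -m jog '[{"dx":0,"dy":0,"dz":0,"wx":0,"wy":0,"wz":0},{"dx":0,"dy":0,"dz":0,"wx":0,"wy":0,"wz":0},{"dx":0,"dy":0,"dz":0,"wx":0,"wy":0,"wz":0},{"dx":0,"dy":0,"dz":0,"wx":0,"wy":0,"wz":0},{"dx":0,"dy":0,"dz":0,"wx":0,"wy":0,"wz":0},{"dx":0,"dy":0,"dz":0,"wx":0,"wy":0,"wz":0},{"dx":0,"dy":0,"dz":0,"wx":0,"wy":0,"wz":0},{"dx":0,"dy":0,"dz":0,"wx":0,"wy":0,"wz":0}]' 0.1 25
```

```text
d [-0.0003  0.0032  0.0986] w [-0.01  0.07  0.37] | 1.3 [ 531.5 -232.7  111.6] [-0.41  0.39 -0.1   1.08 -0.    2.91]
time_s: 1.8
tcp_pos: [531.6, -237.6, 16.1]
eef_rot: [0.995, -0.097, 0.001, 0.0]
wrist_force: [0.4, -0.3, 0.4]
width: 64.0
gripper_force: 0.0
time_s: 2.6
tcp_pos: [532.0, -238.0, 16.1]
eef_rot: [0.995, -0.096, 0.001, 0.002]
wrist_force: [-2.2, -6.4, 6.9]
width: 24.5
gripper_force: 24.2
```

```bash
python3 -m jog '[{"dx":-0.015,"dy":0,"dz":0,"wx":0,"wy":0,"wz":0},{"dx":-0.03,"dy":0,"dz":0,"wx":0,"wy":0,"wz":0},{"dx":-0.045,"dy":0,"dz":0,"wx":0,"wy":0,"wz":0},{"dx":-0.06,"dy":0,"dz":0,"wx":0,"wy":0,"wz":0},{"dx":-0.075,"dy":0,"dz":0,"wx":0,"wy":0,"wz":0},{"dx":-0.09,"dy":0,"dz":0,"wx":0,"wy":0,"wz":0},{"dx":-0.1,"dy":0,"dz":0,"wx":0,"wy":0,"wz":0},{"dx":-0.104,"dy":0,"dz":0,"wx":0,"wy":0,"wz":0},{"dx":-0.105,"dy":0,"dz":0,"wx":0,"wy":0,"wz":0},{"dx":-0.105,"dy":0,"dz":0,"wx":0,"wy":0,"wz":0},{"dx":-0.105,"dy":0,"dz":0,"wx":0,"wy":0,"wz":0},{"dx":-0.105,"dy":0,"dz":0,"wx":0,"wy":0,"wz":0}]'
python3 -m jog '[{"dx":0,"dy":0,"dz":0,"wx":0,"wy":0,"wz":0},{"dx":0,"dy":0,"dz":0,"wx":0,"wy":0,"wz":0},{"dx":0,"dy":0,"dz":0,"wx":0,"wy":0,"wz":0},{"dx":0,"dy":0,"dz":0,"wx":0,"wy":0,"wz":0},{"dx":0,"dy":0,"dz":-0.05,"wx":0,"wy":0,"wz":0},{"dx":0,"dy":0,"dz":-0.1,"wx":0,"wy":0,"wz":0},{"dx":0,"dy":0,"dz":-0.13,"wx":0,"wy":0,"wz":0},{"dx":0,"dy":0,"dz":-0.13,"wx":0,"wy":0,"wz":0},{"dx":0,"dy":0,"dz":-0.13,"wx":0,"wy":0,"wz":0},{"dx":0,"dy":0,"dz":-0.13,"wx":0,"wy":0,"wz":0}]' 0.75
python3 - <<'E'
from station import imaging
import cv2,numpy as np
from h import *
s=imaging.snapshot('wrist');np.savez('w3.npz',**s);cv2.imwrite('pics/w3.png',s['img'])
b=s['img'].astype(int);X=cloud(s)
o=(b[...,2]>120)&(b[...,2]-b[...,0]>60)&(X[...,2]>12)&(X[...,2]<60)
n,l,st,ce=cv2.connectedComponentsWithStats(o.astype(np.uint8));k=1+np.argmax(st[1:,4]);m=l==k
print(st[k],np.nanpercentile(X[m],[2,50,98],axis=0).round(1))
c=rect(s,m);
q=X[m];t=q[q[:,2]>np.nanpercentile(q[:,2],60)]
p=t[:,:2].astype(np.float32)
print('upper part',cv2.minAreaRect(p))
pr=(X[m][:,:2]-[560.7,-240.2])@np.array([[.9816,.1908],[-.1908,.9816]]).T.T if 0 else (X[m][:,:2]-[560.7,-240.2])@np.array([[.9816,.1908],[-.1908,.9816]])
print('press frame',np.nanpercentile(pr,[1,50,99],axis=0).round(1))
E
```

```text
time_s: 3.8
tcp_pos: [429.4, -221.0, 16.1]
eef_rot: [0.995, -0.097, 0.001, 0.005]
wrist_force: [-5.0, -20.8, 3.3]
width: 24.4
gripper_force: 26.6
time_s: 4.8
tcp_pos: [427.5, -215.8, 143.2]
eef_rot: [0.995, -0.096, -0.001, -0.0]
wrist_force: [-0.9, -0.1, -0.2]
width: 64.0
gripper_force: 0.0
[ 286  128   99   48 3950] [[ 463.7 -260.7   33.8]
 [ 476.8 -234.2   43.7]
 [ 488.  -207.9   46.1]]
upper part ((475.2015075683594, -234.0522918701172), (55.11896514892578, 14.389137268066406), 82.78724670410156)
press frame [[-96.5 -37.3]
 [-83.5 -10.1]
 [-72.7  16.7]]
```

View pics/w3.png

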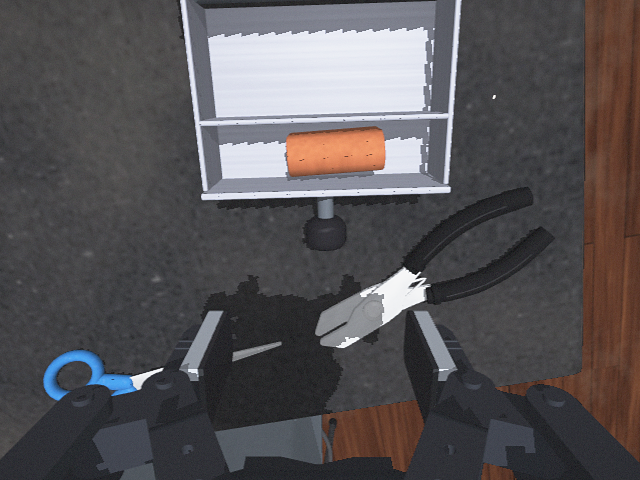

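The tray is fully out. The piece stands at (335,151), centre about (475.5,-234.2), long axis about 83°, with room beyond both ends.

```bash
python3 to.py 475 -234.2 14 -8.5
```

```text
d [0.0506 0.0091 0.1289] w [-0.05  0.14 -2.52] | 4.85 [ 427.4 -215.8  143. ] [-0.47  0.21 -0.29  1.08  0.    2.87]
```

```bash
python3 -m jog '[{"dx":0.025,"dy":0.005,"dz":0,"wx":0,"wy":0,"wz":-2.5},{"dx":0.0505,"dy":0.009,"dz":0.02,"wx":0,"wy":0,"wz":-2.5},{"dx":0.0505,"dy":0.009,"dz":0.05,"wx":0,"wy":0,"wz":-2.5},{"dx":0.0505,"dy":0.009,"dz":0.07,"wx":0,"wy":0,"wz":-2.5},{"dx":0.0505,"dy":0.009,"dz":0.07,"wx":0,"wy":0,"wz":-2.5},{"dx":0.0505,"dy":0.009,"dz":0.07,"wx":0,"wy":0,"wz":-2.5}]' 0.83
python3 to.py 475 -234.2 14 -8.5
```

```text
time_s: 5.45
tcp_pos: [475.4, -234.4, 73.7]
eef_rot: [0.997, -0.074, -0.001, -0.0]
wrist_force: [0.5, 0.1, 0.6]
width: 71.1
gripper_force: 0.0
d [-0.0003 -0.0001  0.0597] w [-0.04  0.13 -0.03] | 5.45 [ 475.4 -234.4   73.7] [-0.46  0.35 -0.28  0.94  0.    2.83]
```

```bash
python3 -m jog '[{"dx":0,"dy":0,"dz":0.02,"wx":0,"wy":0,"wz":0},{"dx":0,"dy":0,"dz":0.04,"wx":0,"wy":0,"wz":0},{"dx":0,"dy":0,"dz":0.06,"wx":0,"wy":0,"wz":0},{"dx":0,"dy":0,"dz":0.06,"wx":0,"wy":0,"wz":0},{"dx":0,"dy":0,"dz":0.06,"wx":0,"wy":0,"wz":0}]'
python3 -m jog '[{"dx":0,"dy":0,"dz":0,"wx":0,"wy":0,"wz":0},{"dx":0,"dy":0,"dz":0,"wx":0,"wy":0,"wz":0},{"dx":0,"dy":0,"dz":0,"wx":0,"wy":0,"wz":0},{"dx":0,"dy":0,"dz":0,"wx":0,"wy":0,"wz":0},{"dx":0,"dy":0,"dz":0,"wx":0,"wy":0,"wz":0},{"dx":0,"dy":0,"dz":0,"wx":0,"wy":0,"wz":0}]' 0.3 30
```

```text
time_s: 5.95
tcp_pos: [476.5, -235.0, 15.3]
eef_rot: [0.997, -0.074, 0.0, 0.0]
wrist_force: [-0.2, 0.7, 0.6]
width: 71.1
gripper_force: 0.0
time_s: 6.55
tcp_pos: [477.2, -235.3, 16.0]
eef_rot: [0.997, -0.074, 0.001, 0.001]
wrist_force: [-0.4, 0.8, 6.6]
width: 55.7
gripper_force: 31.6
```

```bash
python3 -m jog '[{"dx":0,"dy":0,"dz":-0.015,"wx":0,"wy":0,"wz":0},{"dx":0,"dy":0,"dz":-0.03,"wx":0,"wy":0,"wz":0},{"dx":0,"dy":0,"dz":-0.055,"wx":0,"wy":0,"wz":0},{"dx":0,"dy":0,"dz":-0.08,"wx":0,"wy":0,"wz":0},{"dx":0,"dy":0,"dz":-0.1,"wx":0,"wy":0,"wz":0},{"dx":0,"dy":0,"dz":-0.1,"wx":0,"wy":0,"wz":0},{"dx":0,"dy":0,"dz":-0.1,"wx":0,"wy":0,"wz":0}]'
python3 to.py 445 0 60 20
```

```text
time_s: 7.25
tcp_pos: [476.3, -234.9, 114.8]
eef_rot: [0.997, -0.074, 0.001, 0.0]
wrist_force: [-0.0, 0.4, -0.8]
width: 55.8
gripper_force: 32.7
d [-0.0658 -0.2277  0.0546] w [  0.04  -0.07 -28.53] | 7.25 [ 476.3 -234.9  114.8] [-0.46  0.31 -0.22  1.04  0.    2.83]
```

```bash
python3 -m jog '[{"dx":-0.01,"dy":-0.035,"dz":0,"wx":0,"wy":0,"wz":-4},{"dx":-0.02,"dy":-0.07,"dz":0,"wx":0,"wy":0,"wz":-8},{"dx":-0.03,"dy":-0.105,"dz":0,"wx":0,"wy":0,"wz":-13},{"dx":-0.04,"dy":-0.14,"dz":0,"wx":0,"wy":0,"wz":-18},{"dx":-0.05,"dy":-0.175,"dz":0,"wx":0,"wy":0,"wz":-23},{"dx":-0.06,"dy":-0.205,"dz":0.02,"wx":0,"wy":0,"wz":-27},{"dx":-0.066,"dy":-0.228,"dz":0.04,"wx":0,"wy":0,"wz":-28.5},{"dx":-0.066,"dy":-0.228,"dz":0.055,"wx":0,"wy":0,"wz":-28.5},{"dx":-0.066,"dy":-0.228,"dz":0.055,"wx":0,"wy":0,"wz":-28.5},{"dx":-0.066,"dy":-0.228,"dz":0.055,"wx":0,"wy":0,"wz":-28.5}]'
python3 to.py 445 0 9 20
python3 - <<'E'
from station import imaging
import cv2,numpy as np
from h import *
s=imaging.snapshot('scene');cv2.imwrite('pics/s4.png',cv2.resize(s['img'][150:350,150:420],None,fx=2,fy=2))
X=cloud(s);b=s['img'].astype(int)
o=(b[...,2]>110)&(b[...,2]-b[...,0]>60)&(np.hypot(X[...,0]-445,X[...,1])<60)
print(o.sum(),np.nanpercentile(X[o],[1,50,99],axis=0).round(1))
E
```

```text
time_s: 8.25
tcp_pos: [444.1, 0.4, 58.9]
eef_rot: [0.985, 0.173, -0.001, -0.0]
wrist_force: [0.0, -0.7, -0.4]
width: 55.3
gripper_force: 32.7
d [0.0008 0.0007 0.0499] w [-0.03  0.09 -0.03] | 8.25 [4.441e+02 4.000e-01 5.890e+01] [ 0.    0.24 -0.5   0.84 -0.    2.79]
326 [[422.1 -30.5  53.6]
 [433.6  -5.   72.5]
 [447.8  21.   86.8]]
```

View pics/s4.png

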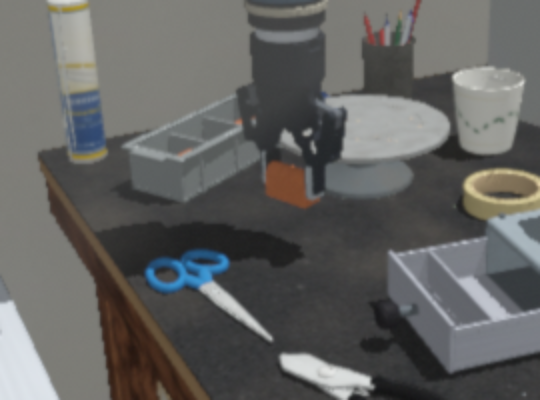

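The piece is held level across its ends at (293,184) in the crop. Its underside is about 5.5 mm below the TCP, and the tray stays open. I'll lower it gently to the bench.

```bash
python3 -m jog '[{"dx":0,"dy":0,"dz":0.02,"wx":0,"wy":0,"wz":0},{"dx":0,"dy":0,"dz":0.035,"wx":0,"wy":0,"wz":0},{"dx":0,"dy":0,"dz":0.047,"wx":0,"wy":0,"wz":0},{"dx":0,"dy":0,"dz":0.050,"wx":0,"wy":0,"wz":0},{"dx":0,"dy":0,"dz":0.052,"wx":0,"wy":0,"wz":0},{"dx":0,"dy":0,"dz":0.053,"wx":0,"wy":0,"wz":0},{"dx":0,"dy":0,"dz":0.053,"wx":0,"wy":0,"wz":0}]'
python3 -m jog '[{"dx":0,"dy":0,"dz":0.001,"wx":0,"wy":0,"wz":0},{"dx":0,"dy":0,"dz":0.001,"wx":0,"wy":0,"wz":0}]'
```

```text
time_s: 9.0
tcp_pos: [445.1, 0.4, 6.8]
eef_rot: [0.985, 0.173, 0.0, 0.0]
wrist_force: [-0.2, 0.5, -1.2]
width: 55.5
gripper_force: 32.7
time_s: 9.2
tcp_pos: [445.1, 0.4, 6.0]
eef_rot: [0.985, 0.173, 0.001, 0.0]
wrist_force: [-1.7, -0.9, 6.4]
width: 55.4
gripper_force: 33.3
```

Contact with the bench, 6 N. I'll release, rise and look straight down at it.

```bash
python3 -m jog '[{"dx":0,"dy":0,"dz":0,"wx":0,"wy":0,"wz":0},{"dx":0,"dy":0,"dz":0,"wx":0,"wy":0,"wz":0},{"dx":0,"dy":0,"dz":0,"wx":0,"wy":0,"wz":0},{"dx":0,"dy":0,"dz":0,"wx":0,"wy":0,"wz":0},{"dx":0,"dy":0,"dz":-0.03,"wx":0,"wy":0,"wz":0},{"dx":0,"dy":0,"dz":-0.06,"wx":0,"wy":0,"wz":0},{"dx":-0.04,"dy":0,"dz":-0.1,"wx":0,"wy":0,"wz":0},{"dx":-0.06,"dy":0,"dz":-0.12,"wx":0,"wy":0,"wz":0},{"dx":-0.06,"dy":0,"dz":-0.12,"wx":0,"wy":0,"wz":0},{"dx":-0.06,"dy":0,"dz":-0.12,"wx":0,"wy":0,"wz":0},{"dx":-0.06,"dy":0,"dz":-0.12,"wx":0,"wy":0,"wz":0}]' 0.85
cat > piece.py <<'E'
import sys
from station import imaging
import cv2,numpy as np
from h import *
s=imaging.snapshot('wrist')
if len(sys.argv)>1: cv2.imwrite('pics/'+sys.argv[1],s['img'])
X=cloud(s);b=s['img'].astype(int)
o=(b[...,2]>110)&(b[...,2]-b[...,0]>60)&(np.hypot(X[...,0]-445,X[...,1])<80)
n,l,st,ce=cv2.connectedComponentsWithStats(o.astype(np.uint8));m=l==1+np.argmax(st[1:,4])
q=X[m];q=q[np.isfinite(q[:,2])];print(m.sum(),np.percentile(q,[1,50,99],axis=0).round(1).tolist())
t=q[q[:,2]>24];r=cv2.minAreaRect(t[:,:2].astype(np.float32));print(np.round(r[0],1),np.round(r[1],1),r[2])
E
python3 piece.py; python3 to.py 445 0 90 110
```

```text
time_s: 10.3
tcp_pos: [388.6, -19.9, 124.7]
eef_rot: [0.985, 0.173, -0.0, -0.0]
wrist_force: [-0.5, 0.4, -0.4]
width: 72.6
gripper_force: 0.0
4570 [[425.8, -26.3, 4.1], [444.5, 1.5, 33.5], [462.1, 28.6, 36.4]]
[443.    1.1] [23.8 55.7] 21.830097198486328
d [0.06   0.0007 0.0345] w [-7.000e-02  1.000e-02 -9.002e+01] | 10.35 [388.4 -19.8 124.5] [-0.05  0.08 -0.5   0.99  0.    2.74]
```

The piece stands on the bench: centre (443.2, 1.1), long axis 111.8°, top at 36 mm. I'll turn 92° and regrasp across its 24 mm.

```bash
python3 to.py 443.3 1.1 80 111.8; python3 -m jog '[{"dx":0.02,"dy":0,"dz":0,"wx":0,"wy":0,"wz":-8.5},{"dx":0.04,"dy":0,"dz":0,"wx":0,"wy":0,"wz":-17},{"dx":0.059,"dy":0,"dz":0,"wx":0,"wy":0,"wz":-25},{"dx":0.059,"dy":0,"dz":0,"wx":0,"wy":0,"wz":-33},{"dx":0.059,"dy":0,"dz":0.01,"wx":0,"wy":0,"wz":-41},{"dx":0.059,"dy":0,"dz":0.02,"wx":0,"wy":0,"wz":-49},{"dx":0.059,"dy":0,"dz":0.03,"wx":0,"wy":0,"wz":-57},{"dx":0.059,"dy":0,"dz":0.04,"wx":0,"wy":0,"wz":-65},{"dx":0.059,"dy":0,"dz":0.045,"wx":0,"wy":0,"wz":-73},{"dx":0.059,"dy":0,"dz":0.045,"wx":0,"wy":0,"wz":-81},{"dx":0.059,"dy":0,"dz":0.045,"wx":0,"wy":0,"wz":-89},{"dx":0.059,"dy":0,"dz":0.045,"wx":0,"wy":0,"wz":-91.8},{"dx":0.059,"dy":0,"dz":0.045,"wx":0,"wy":0,"wz":-91.8},{"dx":0.059,"dy":0,"dz":0.045,"wx":0,"wy":0,"wz":-91.8}]' 0.7
python3 to.py 443.3 1.1 5 111.8
```

```text
d [ 0.0588 -0.0009  0.0445] w [-7.000e-02  1.000e-02 -9.182e+01] | 10.35 [388.4 -19.8 124.5] [-0.05  0.08 -0.5   0.99  0.    2.74]
time_s: 11.75
tcp_pos: [443.6, 0.3, 79.5]
eef_rot: [0.561, 0.828, -0.0, -0.001]
wrist_force: [-0.1, 0.2, -0.5]
width: 60.0
gripper_force: 0.0
d [0.0007 0.0001 0.0745] w [-0.08 -0.04 -0.11] | 11.75 [4.436e+02 3.000e-01 7.950e+01] [ 0.    0.21 -0.47  0.89  0.    1.19]
```

```bash
python3 -m jog '[{"dx":0.001,"dy":0,"dz":0.025,"wx":0,"wy":0,"wz":0},{"dx":0.001,"dy":0,"dz":0.05,"wx":0,"wy":0,"wz":0},{"dx":0.001,"dy":0,"dz":0.068,"wx":0,"wy":0,"wz":0},{"dx":0.001,"dy":0,"dz":0.074,"wx":0,"wy":0,"wz":0},{"dx":0.001,"dy":0,"dz":0.074,"wx":0,"wy":0,"wz":0},{"dx":0.001,"dy":0,"dz":0.074,"wx":0,"wy":0,"wz":0}]'
python3 -m jog '[{"dx":0,"dy":0,"dz":0,"wx":0,"wy":0,"wz":0},{"dx":0,"dy":0,"dz":0,"wx":0,"wy":0,"wz":0},{"dx":0,"dy":0,"dz":0,"wx":0,"wy":0,"wz":0},{"dx":0,"dy":0,"dz":0,"wx":0,"wy":0,"wz":0},{"dx":0,"dy":0,"dz":0,"wx":0,"wy":0,"wz":0},{"dx":0,"dy":0,"dz":0,"wx":0,"wy":0,"wz":0},{"dx":0,"dy":0,"dz":0,"wx":0,"wy":0,"wz":0},{"dx":0,"dy":0,"dz":0,"wx":0,"wy":0,"wz":0}]' 0.1 30
```

```text
time_s: 12.35
tcp_pos: [443.7, 1.1, 6.8]
eef_rot: [0.561, 0.828, 0.0, 0.0]
wrist_force: [-0.6, 0.0, -0.7]
width: 59.9
gripper_force: 0.0
time_s: 13.15
tcp_pos: [443.9, 1.1, 7.0]
eef_rot: [0.561, 0.828, 0.0, 0.001]
wrist_force: [-2.1, -0.5, 6.5]
width: 23.5
gripper_force: 30.0
```

```bash
python3 -m jog '[{"dx":0,"dy":0,"dz":-0.015,"wx":0,"wy":0,"wz":0},{"dx":0,"dy":0,"dz":-0.04,"wx":0,"wy":0,"wz":0},{"dx":0,"dy":0,"dz":-0.08,"wx":0,"wy":0,"wz":0},{"dx":0,"dy":0,"dz":-0.12,"wx":0,"wy":0,"wz":0},{"dx":0,"dy":0,"dz":-0.14,"wx":0,"wy":0,"wz":0},{"dx":0,"dy":0,"dz":-0.14,"wx":0,"wy":0,"wz":0},{"dx":0,"dy":0,"dz":-0.14,"wx":0,"wy":0,"wz":0}]'
python3 to.py 449 243.4 130 209.2
```

```text
time_s: 13.85
tcp_pos: [443.2, 1.1, 146.2]
eef_rot: [0.561, 0.828, 0.0, 0.0]
wrist_force: [0.8, 0.9, -1.5]
width: 23.0
gripper_force: 30.0
d [0.2229 0.0953 0.0162] w [ 2.000e-02  2.000e-02 -9.744e+01] | 13.85 [443.2   1.1 146.2] [ 0.    0.15 -0.36  1.07  0.    1.19]
```

```bash
python3 -m jog '[{"dx":0.02,"dy":0.009,"dz":0,"wx":0,"wy":0,"wz":-7},{"dx":0.04,"dy":0.018,"dz":0,"wx":0,"wy":0,"wz":-14},{"dx":0.06,"dy":0.026,"dz":0,"wx":0,"wy":0,"wz":-21},{"dx":0.08,"dy":0.034,"dz":0,"wx":0,"wy":0,"wz":-28},{"dx":0.1,"dy":0.043,"dz":0,"wx":0,"wy":0,"wz":-35},{"dx":0.12,"dy":0.051,"dz":0,"wx":0,"wy":0,"wz":-42},{"dx":0.14,"dy":0.06,"dz":0,"wx":0,"wy":0,"wz":-49},{"dx":0.16,"dy":0.068,"dz":0,"wx":0,"wy":0,"wz":-56},{"dx":0.18,"dy":0.077,"dz":0,"wx":0,"wy":0,"wz":-63},{"dx":0.2,"dy":0.086,"dz":0,"wx":0,"wy":0,"wz":-70},{"dx":0.215,"dy":0.092,"dz":0,"wx":0,"wy":0,"wz":-77},{"dx":0.223,"dy":0.095,"dz":0.008,"wx":0,"wy":0,"wz":-84},{"dx":0.223,"dy":0.095,"dz":0.016,"wx":0,"wy":0,"wz":-91},{"dx":0.223,"dy":0.095,"dz":0.016,"wx":0,"wy":0,"wz":-97.4},{"dx":0.223,"dy":0.095,"dz":0.016,"wx":0,"wy":0,"wz":-97.4},{"dx":0.223,"dy":0.095,"dz":0.016,"wx":0,"wy":0,"wz":-97.4},{"dx":0.223,"dy":0.095,"dz":0.016,"wx":0,"wy":0,"wz":-97.4}]'
python3 to.py 449 243.4 90 209.2
python3 - <<'E'
from station import imaging
import cv2,numpy as np
from h import *
s=imaging.snapshot('wrist');np.savez('w5.npz',**s);cv2.imwrite('pics/w5.png',s['img'])
E
```

```text
time_s: 15.55
tcp_pos: [448.6, 243.2, 129.9]
eef_rot: [-0.251, 0.968, -0.0, -0.0]
wrist_force: [-0.1, -0.2, -0.1]
width: 23.3
gripper_force: 29.9
d [-0.0004 -0.      0.0399] w [ 0.01 -0.04 -0.18] | 15.55 [448.6 243.2 129.9] [ 0.5   0.27 -0.24  1.06  0.   -0.01]
```

View pics/w5.png

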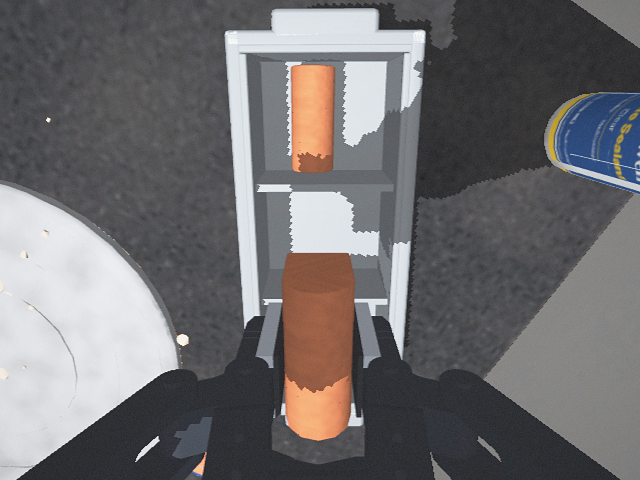

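The piece is upright in the grip (318,340). The middle cell lies between dividers at rows of about 186 and 300. I'll check the cell and piece positions from this view.

```bash
python3 - <<'E'
import numpy as np
from h import *
s=dict(np.load('w5.npz'));X=cloud(s);a=np.radians(29.2)
T=X.copy();d=X[...,:2]-[449,243.4];T[...,0]=d[...,0]*np.cos(a)+d[...,1]*np.sin(a);T[...,1]=-d[...,0]*np.sin(a)+d[...,1]*np.cos(a)
z=T[...,2]
def rng(n,m,i):
    q=T[m];print(n,m.sum(),np.nanpercentile(q,[2,50,98],axis=0).round(1).tolist())
v,u=np.mgrid[:480,:640]
m=(z>50)&(z<66)
rng('div1',m&(u>268)&(u<380)&(v>150)&(v<210),0)
rng('div2',m&(u>266)&(u<280)&(v>285)&(v<312),0)
rng('div2r',m&(u>358)&(u<385)&(v>285)&(v<312),0)
for r in (120,220):
  rng('wallL%d'%r,m&(u>225)&(u<290)&(abs(v-r)<4),1);rng('wallR%d'%r,m&(u>350)&(u<430)&(abs(v-r)<4),1)
b=s['img'].astype(int)
h=(b[...,2]-b[...,0]>40)&(z>100)&(u>270)&(u<370)
rng('held',h,0)
e=h&(abs(v-256)<4);rng('front edge',e,0)
E
```

```text
div1 171 [[-38.8, -23.9, 50.0], [-37.0, 3.1, 50.2], [-34.8, 32.9, 51.1]]
div2 11 [[29.7, -28.7, 50.0], [30.7, -25.1, 50.3], [32.3, -21.7, 50.9]]
div2r 28 [[29.1, 25.9, 50.0], [30.5, 33.3, 50.2], [32.8, 38.9, 50.8]]
wallL120 153 [[-73.6, -41.7, 51.1], [-72.1, -36.6, 57.3], [-70.7, -32.2, 58.9]]
wallR120 154 [[-73.3, 41.5, 51.7], [-71.9, 45.7, 57.3], [-70.4, 50.9, 58.8]]
wallL220 140 [[-22.8, -41.7, 51.9], [-20.8, -36.5, 57.4], [-18.9, -32.3, 58.9]]
wallR220 141 [[-22.5, 41.6, 52.5], [-20.6, 45.6, 57.4], [-18.5, 51.0, 59.1]]
held 12286 [[-27.7, -9.7, 128.1], [-9.5, 1.3, 156.0], [26.2, 12.3, 158.8]]
front edge 437 [[-27.9, -9.8, 123.7], [-27.4, 1.4, 127.6], [-27.0, 12.3, 131.1]]
```

```bash
python3 - <<'E'
import numpy as np
from h import *
s=dict(np.load('w5.npz'));X=cloud(s);a=np.radians(29.2)
d=X[...,:2]-[449,243.4];tx=d[...,0]*np.cos(a)+d[...,1]*np.sin(a)
print('cam',(-s['R'].T@s['t']).round(1))
for u in (278,):
  for v in list(range(160,200,2))+list(range(280,316,2)): print(v,tx[v,u].round(1),X[v,u,2].round(1),s['img'][v,u].tolist(),'|',tx[v,u+92].round(1),X[v,u+92,2].round(1))
print([ (v,tx[v,320].round(1),X[v,320,2].round(1)) for v in (34,40,46,50,54,60)])
E
```

```text
cam [375.6 204.1 272. ]
160 -44.8 3.5 [128, 124, 120] | -44.6 3.3
162 -43.6 3.8 [127, 122, 119] | -43.4 3.6
164 -42.3 3.8 [128, 122, 120] | -42.1 3.3
166 -41.1 3.9 [129, 126, 120] | -40.7 2.7
168 -39.7 3.2 [130, 122, 122] | -39.6 3.7
170 -38.5 3.9 [113, 109, 107] | -38.5 5.1
172 -38.8 12.7 [107, 103, 99] | -38.5 12.3
174 -38.5 18.0 [108, 102, 98] | -38.5 19.2
176 -38.8 26.5 [105, 100, 95] | -38.7 27.2
178 -38.8 32.7 [113, 107, 104] | -38.6 32.9
180 -38.4 37.1 [109, 105, 100] | -38.6 39.0
182 -38.7 44.2 [108, 103, 100] | -38.3 43.4
184 -38.6 49.3 [182, 176, 169] | -38.5 49.7
186 -37.7 50.3 [239, 235, 230] | -37.3 49.0
188 -36.3 48.5 [236, 232, 227] | -36.6 51.0
190 -35.2 48.8 [239, 235, 231] | -35.0 48.4
192 -24.3 4.1 [123, 121, 116] | -24.2 4.6
194 -22.9 3.9 [130, 124, 120] | -22.6 3.4
196 -21.3 2.5 [125, 123, 117] | -21.4 3.9
198 -20.2 3.5 [127, 124, 119] | -20.1 3.9
280 29.6 22.8 [106, 103, 97] | 29.6 23.3
282 29.5 26.2 [104, 101, 99] | 29.7 26.0
284 29.3 29.5 [111, 106, 101] | 30.0 28.4
286 29.1 33.0 [107, 101, 98] | 29.4 32.8
288 29.2 35.6 [109, 106, 101] | 29.6 35.2
290 29.6 37.6 [109, 106, 102] | 30.0 37.3
292 29.4 40.7 [111, 107, 102] | 29.4 41.3
294 29.2 44.0 [109, 104, 102] | 29.1 44.6
296 29.6 45.9 [107, 104, 98] | 29.3 46.7
298 29.4 48.9 [97, 94, 90] | 29.3 49.4
300 30.2 49.8 [236, 231, 226] | 30.7 49.3
302 31.5 49.8 [193, 182, 177] | 31.6 50.1
304 -11.6 134.8 [140, 132, 125] | 33.2 49.5
306 -11.4 136.1 [143, 134, 128] | 59.2 2.9
308 -11.3 137.3 [143, 135, 130] | 60.1 4.0
310 nan nan [141, 134, 129] | 61.7 4.0
312 -11.6 140.9 [142, 131, 126] | 63.8 3.3
314 -11.7 142.5 [142, 132, 130] | -11.5 142.3
[(34, np.float64(-110.3), np.float64(57.9)), (40, np.float64(-107.9), np.float64(56.8)), (46, np.float64(-105.3), np.float64(56.9)), (50, np.float64(-103.6), np.float64(57.6)), (54, np.float64(-102.5), np.float64(49.6)), (60, np.float64(-102.5), np.float64(13.7))]
```

Same-camera measurement: cell centre at tote (-2.7, 4.6) with inside width 64.1 mm (given as 64), held piece at (0.5, 1.3). The correction is tool dx +3, dy +3.4 mm. I'll apply it, lower partway and recheck.

```bash
python3 -m jog '[{"dx":0.003,"dy":0.0034,"dz":0.01,"wx":0,"wy":0,"wz":0},{"dx":0.003,"dy":0.0034,"dz":0.03,"wx":0,"wy":0,"wz":0},{"dx":0.003,"dy":0.0034,"dz":0.047,"wx":0,"wy":0,"wz":0},{"dx":0.003,"dy":0.0034,"dz":0.047,"wx":0,"wy":0,"wz":0},{"dx":0.003,"dy":0.0034,"dz":0.047,"wx":0,"wy":0,"wz":0}]'
cat > chk.py <<'E'
import numpy as np
from station import imaging
from h import *
s=imaging.snapshot('wrist');X=cloud(s);a=np.radians(29.2);v,u=np.mgrid[:480,:640]
d=X[...,:2]-[449,243.4];tx=d[...,0]*np.cos(a)+d[...,1]*np.sin(a);ty=-d[...,0]*np.sin(a)+d[...,1]*np.cos(a);z=X[...,2]
P=lambda n,q:print(n,q.size,np.nanpercentile(q,[3,50,97]).round(1) if q.size else '')
f=(z>15)&(z<45)&(abs(ty-5)<30)
b=s['img'].astype(int);o=(b[...,2]-b[...,0]>40)
P('div1 face',tx[f&~o&(abs(tx+38)<5)]);P('div2 face',tx[f&~o&(abs(tx-30)<5)])
m=(z>52)&(z<62)&(abs(tx+40)<45)
P('wallL',ty[m&(ty<-20)&(ty>-60)]);P('wallR',ty[m&(ty>25)&(ty<70)])
h=o&(z>75)&(u>250)&(u<390);P('held y',ty[h]);P('held z',z[h]);e=h&(z<105);P('front face x',tx[e])
import cv2;cv2.imwrite('pics/chk.png',s['img'])
E
python3 chk.py; python3 to.py 449 243.4 90 209.2
```

```text
time_s: 16.1
tcp_pos: [444.1, 244.8, 83.2]
eef_rot: [-0.252, 0.968, -0.0, -0.0]
wrist_force: [0.6, -0.0, -0.4]
width: 23.1
gripper_force: 29.9
div1 face 1839 [-38.9 -38.6 -38.3]
div2 face 3 [28.8 29.1 29.7]
wallL 5453 [-41.6 -36.5 -32.2]
wallR 5458 [41.6 45.8 51. ]
held y 12277 [-5.9  4.9 15.6]
held z 12277 [ 83.4 109.3 111.9]
front face x 2772 [-31.  -30.4  17.3]
d [-0.0031 -0.0036 -0.0063] w [ 0.01  0.02 -0.05] | 16.15 [444.6 245.   83.7] [ 0.5   0.3  -0.32  0.94  0.   -0.01]
```

Piece end -30.5 against divider -34.7: 4.2 mm clearance, where 4 mm is ideal, and y is centred. I'll lower it in gently.

```bash
python3 -m jog '[{"dx":0,"dy":0,"dz":0.012,"wx":0,"wy":0,"wz":0},{"dx":0,"dy":0,"dz":0.024,"wx":0,"wy":0,"wz":0},{"dx":0,"dy":0,"dz":0.036,"wx":0,"wy":0,"wz":0},{"dx":0,"dy":0,"dz":0.048,"wx":0,"wy":0,"wz":0},{"dx":0,"dy":0,"dz":0.058,"wx":0,"wy":0,"wz":0},{"dx":0,"dy":0,"dz":0.065,"wx":0,"wy":0,"wz":0},{"dx":0,"dy":0,"dz":0.069,"wx":0,"wy":0,"wz":0},{"dx":0,"dy":0,"dz":0.071,"wx":0,"wy":0,"wz":0},{"dx":0,"dy":0,"dz":0.072,"wx":0,"wy":0,"wz":0},{"dx":0,"dy":0,"dz":0.072,"wx":0,"wy":0,"wz":0}]'
```

```text
time_s: 17.15
tcp_pos: [444.5, 244.8, 13.4]
eef_rot: [-0.252, 0.968, 0.0, 0.001]
wrist_force: [-10.5, -5.4, 27.4]
width: 22.9
gripper_force: 38.9
```

27 N at TCP 13.4 is firmer than I want. I'll back off 1.5 mm and see what it's touching.

```bash
python3 -m jog '[{"dx":0,"dy":0,"dz":-0.001,"wx":0,"wy":0,"wz":0},{"dx":0,"dy":0,"dz":-0.0015,"wx":0,"wy":0,"wz":0},{"dx":0,"dy":0,"dz":-0.0015,"wx":0,"wy":0,"wz":0}]'; sed -i 's/z>75/z>15/;s/z<105/z<30/' chk.py; python3 chk.py
```

```text
time_s: 17.45
tcp_pos: [444.4, 244.8, 13.7]
eef_rot: [-0.252, 0.968, 0.0, 0.0]
wrist_force: [-4.8, -2.3, 10.6]
width: 23.4
gripper_force: 34.2
div1 face 5671 [-39.1 -38.7 -38.3]
div2 face 2665 [28.4 29.3 30.2]
wallL 12674 [-41.3 -35.8 -27.6]
wallR 12962 [32.3 45.  50.7]
held y 25686 [-11.5   1.1  13.9]
held z 25686 [31.1 38.5 42.2]
front face x 489 [-97.2 -71.8 -39. ]
```

View pics/chk.png

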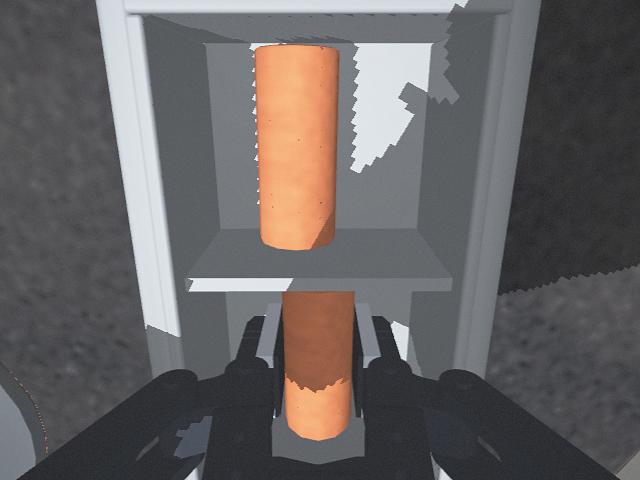

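The piece is down inside the cell at (318,365), clear of the divider. I'll compare its top height with the packed neighbour's before releasing.

```bash
python3 - <<'E'
import numpy as np
from station import imaging
from h import *
s=imaging.snapshot('wrist');X=cloud(s);b=s['img'].astype(int)
o=(b[...,2]-b[...,0]>40);v,u=np.mgrid[:480,:640];z=X[...,2]
print('packed top',[np.nanmedian(z[r:r+10,292:300]).round(1) for r in (60,120,180,230)])
print('held top',[np.nanmedian(z[r:r+10,314:322]).round(1) for r in (295,320,350,380,400,420)])
a=np.radians(29.2);d=X[...,:2]-[449,243.4];tx=d[...,0]*np.cos(a)+d[...,1]*np.sin(a)
print('held x',[tx[r,318].round(1) for r in (296,300,420,430,436)])
E
```

```text
packed top [np.float64(39.3), np.float64(39.3), np.float64(39.3), np.float64(39.3)]
held top [np.float64(42.0), np.float64(42.0), np.float64(42.0), np.float64(42.1), np.float64(42.1), np.float64(42.0)]
held x [np.float64(-29.0), np.float64(-28.2), np.float64(16.3), np.float64(21.6), np.float64(23.6)]
```

```bash
python3 - <<'E'
import numpy as np
from station import imaging
from h import *
s=imaging.snapshot('wrist');X=cloud(s);b=s['img'].astype(int)
z=X[...,2];a=np.radians(29.2);d=X[...,:2]-[449,243.4];tx=d[...,0]*np.cos(a)+d[...,1]*np.sin(a);ty=-d[...,0]*np.sin(a)+d[...,1]*np.cos(a)
dark=(b.max(2)<75)
for lo in range(15,100,8):
    m=dark&(z>lo)&(z<lo+8)&(tx>-24)&(abs(ty)<90)
    if m.sum()>20: print(lo,m.sum(),'ty',np.nanpercentile(ty[m],[1,99]).round(1),'tx',np.nanpercentile(tx[m],[1,99]).round(1))
E
```

```text
15 114 ty [-19.3  28.8] tx [-11.1  -9.7]
23 424 ty [-20.2  29.5] tx [-14.9  -8.6]
31 752 ty [-20.2  29.6] tx [-15.    6.8]
39 841 ty [-20.2  29.5] tx [-14.9   6.3]
47 1295 ty [-23.2  32.1] tx [-16.   7.]
55 3353 ty [-36.8  46.3] tx [-17.4   3.4]
63 9860 ty [-41.1  50.3] tx [-17.2   7.5]
71 6297 ty [-45.2  54.2] tx [-20.1   6.7]
79 8560 ty [-49.1  58.2] tx [-21.3  -7.1]
87 10235 ty [-52.1  61.4] tx [-21.5 -10.7]
95 1697 ty [-16.4  25.6] tx [-21.8 -18.3]
```

The knuckles (z 55–63, |y| about 41) are resting on the tote's side walls, which holds the piece 2.7 mm off the floor. I'd rather not drop it, so I'll put it back on the free bench and grip it about 5 mm higher on the piece.

```bash
python3 -m jog '[{"dx":0,"dy":0,"dz":-0.012,"wx":0,"wy":0,"wz":0},{"dx":0,"dy":0,"dz":-0.03,"wx":0,"wy":0,"wz":0},{"dx":0,"dy":0,"dz":-0.06,"wx":0,"wy":0,"wz":0},{"dx":0,"dy":0,"dz":-0.1,"wx":0,"wy":0,"wz":0},{"dx":0,"dy":0,"dz":-0.117,"wx":0,"wy":0,"wz":0},{"dx":0,"dy":0,"dz":-0.117,"wx":0,"wy":0,"wz":0},{"dx":0,"dy":0,"dz":-0.117,"wx":0,"wy":0,"wz":0}]'; python3 to.py 445 0 60 209.2
```

```text
time_s: 18.3
tcp_pos: [444.6, 245.0, 129.9]
eef_rot: [-0.252, 0.968, 0.0, 0.0]
wrist_force: [0.3, -0.9, -1.6]
width: 23.2
gripper_force: 30.0
d [ 0.1192 -0.2141  0.0698] w [ 0.01  0.05 -0.03] | 18.3 [444.6 245.  129.9] [ 0.5   0.26 -0.25  1.06  0.   -0.01]
```

```bash
python3 -m jog '[{"dx":0.02,"dy":-0.036,"dz":0,"wx":0,"wy":0,"wz":0},{"dx":0.04,"dy":-0.072,"dz":0,"wx":0,"wy":0,"wz":0},{"dx":0.06,"dy":-0.107,"dz":0,"wx":0,"wy":0,"wz":0},{"dx":0.08,"dy":-0.143,"dz":0,"wx":0,"wy":0,"wz":0},{"dx":0.1,"dy":-0.178,"dz":0.01,"wx":0,"wy":0,"wz":0},{"dx":0.115,"dy":-0.205,"dz":0.04,"wx":0,"wy":0,"wz":0},{"dx":0.119,"dy":-0.214,"dz":0.07,"wx":0,"wy":0,"wz":0},{"dx":0.119,"dy":-0.214,"dz":0.095,"wx":0,"wy":0,"wz":0},{"dx":0.119,"dy":-0.214,"dz":0.11,"wx":0,"wy":0,"wz":0},{"dx":0.119,"dy":-0.214,"dz":0.117,"wx":0,"wy":0,"wz":0},{"dx":0.119,"dy":-0.214,"dz":0.12,"wx":0,"wy":0,"wz":0},{"dx":0.119,"dy":-0.214,"dz":0.121,"wx":0,"wy":0,"wz":0},{"dx":0.119,"dy":-0.214,"dz":0.121,"wx":0,"wy":0,"wz":0}]'
```

```text
time_s: 19.6
tcp_pos: [445.3, 0.2, 9.2]
eef_rot: [-0.252, 0.968, -0.0, 0.0]
wrist_force: [-0.4, -0.1, -1.4]
width: 23.5
gripper_force: 30.1
```

```bash
python3 -m jog '[{"dx":0,"dy":0,"dz":0.0010,"wx":0,"wy":0,"wz":0},{"dx":0,"dy":0,"dz":0.002,"wx":0,"wy":0,"wz":0},{"dx":0,"dy":0,"dz":0.002,"wx":0,"wy":0,"wz":0}]'
```

```text
time_s: 19.9
tcp_pos: [445.1, 0.1, 7.1]
eef_rot: [-0.252, 0.968, -0.0, 0.0]
wrist_force: [0.5, -0.3, -1.2]
width: 23.2
gripper_force: 30.1
```

```bash
python3 -m jog '[{"dx":0,"dy":0,"dz":0.001,"wx":0,"wy":0,"wz":0},{"dx":0,"dy":0,"dz":0.001,"wx":0,"wy":0,"wz":0}]'
```

```text
time_s: 20.1
tcp_pos: [445.2, 0.1, 7.0]
eef_rot: [-0.252, 0.968, -0.0, 0.001]
wrist_force: [-5.5, -0.4, 17.3]
width: 23.4
gripper_force: 32.5
```

```bash
python3 -m jog '[{"dx":0,"dy":0,"dz":-0.001,"wx":0,"wy":0,"wz":0},{"dx":0,"dy":0,"dz":-0.001,"wx":0,"wy":0,"wz":0},{"dx":0,"dy":0,"dz":-0.001,"wx":0,"wy":0,"wz":0},{"dx":0,"dy":0,"dz":-0.003,"wx":0,"wy":0,"wz":0},{"dx":0,"dy":0,"dz":-0.0065,"wx":0,"wy":0,"wz":0},{"dx":0,"dy":0,"dz":-0.0065,"wx":0,"wy":0,"wz":0},{"dx":0,"dy":0,"dz":-0.0065,"wx":0,"wy":0,"wz":0}]' 0.5
python3 -m jog '[{"dx":0,"dy":0,"dz":0,"wx":0,"wy":0,"wz":0},{"dx":0,"dy":0,"dz":0,"wx":0,"wy":0,"wz":0},{"dx":0,"dy":0,"dz":0,"wx":0,"wy":0,"wz":0},{"dx":0,"dy":0,"dz":0,"wx":0,"wy":0,"wz":0},{"dx":0,"dy":0,"dz":0,"wx":0,"wy":0,"wz":0},{"dx":0,"dy":0,"dz":0,"wx":0,"wy":0,"wz":0}]' 0.1 30
python3 -m jog '[{"dx":0,"dy":0,"dz":-0.015,"wx":0,"wy":0,"wz":0},{"dx":0,"dy":0,"dz":-0.04,"wx":0,"wy":0,"wz":0},{"dx":0,"dy":0,"dz":-0.08,"wx":0,"wy":0,"wz":0},{"dx":0,"dy":0,"dz":-0.11,"wx":0,"wy":0,"wz":0},{"dx":0,"dy":0,"dz":-0.118,"wx":0,"wy":0,"wz":0},{"dx":0,"dy":0,"dz":-0.118,"wx":0,"wy":0,"wz":0},{"dx":0,"dy":0,"dz":-0.118,"wx":0,"wy":0,"wz":0}]'
python3 to.py 444.6 245 130 209.2
```

```text
time_s: 20.8
tcp_pos: [445.0, 0.1, 12.4]
eef_rot: [-0.252, 0.968, 0.0, 0.0]
wrist_force: [-1.1, -0.9, -0.0]
width: 42.7
gripper_force: 0.0
time_s: 21.4
tcp_pos: [445.0, 0.0, 12.4]
eef_rot: [-0.252, 0.968, -0.0, 0.0]
wrist_force: [-0.8, -1.3, 4.9]
width: 22.8
gripper_force: 29.9
time_s: 22.1
tcp_pos: [444.2, 0.1, 129.0]
eef_rot: [-0.252, 0.968, 0.0, -0.001]
wrist_force: [0.5, 0.5, -2.1]
width: 23.3
gripper_force: 29.9
d [-0.1197  0.2137 -0.0009] w [ 0.06 -0.08 -0.03] | 22.1 [4.442e+02 1.000e-01 1.290e+02] [ 0.    0.16 -0.38  1.02  0.   -0.51]
```

```bash
python3 -m jog '[{"dx":-0.02,"dy":0.036,"dz":0,"wx":0,"wy":0,"wz":0},{"dx":-0.04,"dy":0.072,"dz":0,"wx":0,"wy":0,"wz":0},{"dx":-0.06,"dy":0.107,"dz":0,"wx":0,"wy":0,"wz":0},{"dx":-0.08,"dy":0.143,"dz":0,"wx":0,"wy":0,"wz":0},{"dx":-0.1,"dy":0.178,"dz":0,"wx":0,"wy":0,"wz":0},{"dx":-0.115,"dy":0.205,"dz":0,"wx":0,"wy":0,"wz":0},{"dx":-0.1197,"dy":0.2137,"dz":0.015,"wx":0,"wy":0,"wz":0},{"dx":-0.1197,"dy":0.2137,"dz":0.035,"wx":0,"wy":0,"wz":0},{"dx":-0.1197,"dy":0.2137,"dz":0.041,"wx":0,"wy":0,"wz":0},{"dx":-0.1197,"dy":0.2137,"dz":0.041,"wx":0,"wy":0,"wz":0},{"dx":-0.1197,"dy":0.2137,"dz":0.041,"wx":0,"wy":0,"wz":0}]'
sed -i 's/z>15)&(u/z>70)\&(u/;s/z<30/z<95/' chk.py; python3 chk.py; python3 to.py 444.6 245 16.5 209.2
```

```text
time_s: 23.2
tcp_pos: [445.2, 244.6, 89.2]
eef_rot: [-0.252, 0.968, -0.0, -0.0]
wrist_force: [-0.3, -0.3, -0.2]
width: 23.0
gripper_force: 30.0
div1 face 1672 [-38.9 -38.6 -38.4]
div2 face 31 [28.9 29.4 29.9]
wallL 5115 [-41.7 -36.5 -32.3]
wallR 5126 [41.6 45.8 51. ]
held y 11407 [-6.6  4.2 14.8]
held z 11407 [ 84.2 109.9 112.6]
front face x 1038 [-29.8 -29.4 -28.9]
d [0.0007 0.0007 0.0732] w [ 0.01  0.01 -0.07] | 23.25 [445.6 244.7  89.7] [ 0.5   0.3  -0.31  0.96  0.   -0.01]
```

```bash
python3 -m jog '[{"dx":0.001,"dy":0.0005,"dz":0.012,"wx":0,"wy":0,"wz":0},{"dx":0.001,"dy":0.0005,"dz":0.024,"wx":0,"wy":0,"wz":0},{"dx":0.001,"dy":0.0005,"dz":0.036,"wx":0,"wy":0,"wz":0},{"dx":0.001,"dy":0.0005,"dz":0.048,"wx":0,"wy":0,"wz":0},{"dx":0.001,"dy":0.0005,"dz":0.058,"wx":0,"wy":0,"wz":0},{"dx":0.001,"dy":0.0005,"dz":0.065,"wx":0,"wy":0,"wz":0},{"dx":0.001,"dy":0.0005,"dz":0.069,"wx":0,"wy":0,"wz":0},{"dx":0.001,"dy":0.0005,"dz":0.071,"wx":0,"wy":0,"wz":0},{"dx":0.001,"dy":0.0005,"dz":0.071,"wx":0,"wy":0,"wz":0}]'
python3 -m jog '[{"dx":0,"dy":0,"dz":0.001,"wx":0,"wy":0,"wz":0},{"dx":0,"dy":0,"dz":0.001,"wx":0,"wy":0,"wz":0}]'
```

```text
time_s: 24.15
tcp_pos: [444.2, 245.0, 18.3]
eef_rot: [-0.252, 0.968, 0.0, -0.0]
wrist_force: [0.8, -0.0, -1.4]
width: 23.4
gripper_force: 30.0
time_s: 24.35
tcp_pos: [444.4, 245.1, 17.6]
eef_rot: [-0.252, 0.968, 0.0, 0.0]
wrist_force: [0.3, -0.1, -1.1]
width: 23.2
gripper_force: 30.0
```

```bash
python3 -m jog '[{"dx":0,"dy":0,"dz":0.001,"wx":0,"wy":0,"wz":0},{"dx":0,"dy":0,"dz":0.001,"wx":0,"wy":0,"wz":0}]'
python3 - <<'E'
import numpy as np
from station import imaging
from h import *
s=imaging.snapshot('wrist');z=cloud(s)[...,2]
print('packed',np.nanmedian(z[100:150,292:300]),'held',[np.nanmedian(z[r:r+10,314:322]).round(1) for r in (320,350,380,400)])
E
```

```text
time_s: 24.55
tcp_pos: [444.3, 245.0, 16.4]
eef_rot: [-0.252, 0.968, 0.0, 0.0]
wrist_force: [0.3, -0.1, -1.8]
width: 23.1
gripper_force: 30.0
packed 39.32811812172435 held [np.float64(39.5), np.float64(39.3), np.float64(39.4), np.float64(39.3)]
```

The piece's top is level with the packed one (39.3 mm), so it's on the floor. I'll open a little, then rise straight up.

```bash
python3 -m jog '[{"dx":0,"dy":0,"dz":0,"wx":0,"wy":0,"wz":0},{"dx":0,"dy":0,"dz":0,"wx":0,"wy":0,"wz":0},{"dx":0,"dy":0,"dz":0,"wx":0,"wy":0,"wz":0}]' 0.4
python3 -m jog '[{"dx":0,"dy":0,"dz":-0.008,"wx":0,"wy":0,"wz":0},{"dx":0,"dy":0,"dz":-0.02,"wx":0,"wy":0,"wz":0},{"dx":0,"dy":0,"dz":-0.05,"wx":0,"wy":0,"wz":0},{"dx":0,"dy":0,"dz":-0.1,"wx":0,"wy":0,"wz":0},{"dx":0,"dy":0,"dz":-0.12,"wx":0,"wy":0,"wz":0},{"dx":0,"dy":0,"dz":-0.12,"wx":0,"wy":0,"wz":0}]'
python3 - <<'E'
import numpy as np,cv2
from station import imaging
s=imaging.snapshot('top');cv2.imwrite('pics/t6.png',s['img'])
s=imaging.snapshot('wrist');cv2.imwrite('pics/w6.png',s['img'])
E
python3 to.py 424 -214 130 -11
```

```text
time_s: 24.9
tcp_pos: [444.3, 245.0, 16.5]
eef_rot: [-0.252, 0.968, 0.0, 0.0]
wrist_force: [-0.3, 0.2, -0.1]
width: 34.1
gripper_force: 0.1
time_s: 25.5
tcp_pos: [446.1, 246.0, 140.7]
eef_rot: [-0.252, 0.968, 0.001, 0.003]
wrist_force: [1.1, -0.8, -0.3]
width: 34.4
gripper_force: 0.0
d [ 0.2415 -0.3909  0.0067] w [-1.1000e-01  5.0000e-02 -1.3983e+02] | 25.6 [444.3 245.  137.2] [ 0.5   0.26 -0.24  1.08  0.   -0.01]
```

View pics/w6.png

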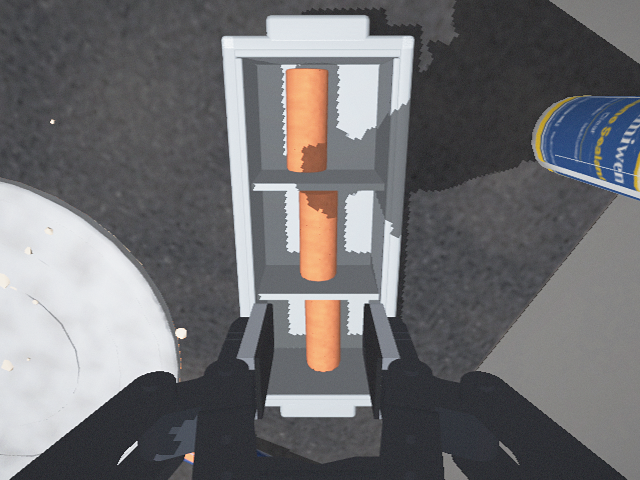

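The new piece stands in the middle cell at (318,235), level and clear of the dividers, with both neighbours undisturbed. Now I'll go back to the knob, using the half-turned yaw of 169°.

```bash
python3 to.py 427.5 -215.5 110 169
```

```text
d [ 0.2392 -0.3939  0.0267] w [4.000e-02 8.000e-02 4.017e+01] | 25.6 [444.3 245.  137.2] [ 0.5   0.26 -0.24  1.08  0.   -0.01]
```

```bash
python3 -m jog '[{"dx":0.022,"dy":-0.036,"dz":0,"wx":0,"wy":0,"wz":4},{"dx":0.044,"dy":-0.072,"dz":0,"wx":0,"wy":0,"wz":8},{"dx":0.066,"dy":-0.108,"dz":0,"wx":0,"wy":0,"wz":12},{"dx":0.088,"dy":-0.144,"dz":0,"wx":0,"wy":0,"wz":16},{"dx":0.11,"dy":-0.18,"dz":0,"wx":0,"wy":0,"wz":20},{"dx":0.132,"dy":-0.216,"dz":0,"wx":0,"wy":0,"wz":24},{"dx":0.154,"dy":-0.252,"dz":0,"wx":0,"wy":0,"wz":28},{"dx":0.176,"dy":-0.288,"dz":0,"wx":0,"wy":0,"wz":32},{"dx":0.198,"dy":-0.324,"dz":0,"wx":0,"wy":0,"wz":36},{"dx":0.22,"dy":-0.36,"dz":0.01,"wx":0,"wy":0,"wz":40},{"dx":0.239,"dy":-0.394,"dz":0.027,"wx":0,"wy":0,"wz":40},{"dx":0.239,"dy":-0.394,"dz":0.027,"wx":0,"wy":0,"wz":40},{"dx":0.239,"dy":-0.394,"dz":0.027,"wx":0,"wy":0,"wz":40},{"dx":0.239,"dy":-0.394,"dz":0.027,"wx":0,"wy":0,"wz":40}]' 0.7
python3 - <<'E'
from station import imaging
import numpy as np
from h import *
s=imaging.snapshot('top');X=cloud(s);z=X[...,2]
s=imaging.snapshot('scene');X=cloud(s);z=X[...,2];b=s['img'].astype(int)
k=(b.sum(2)<150)&(z>18)&(z<50)&(np.hypot(X[...,0]-427,X[...,1]+215)<25)
print('knob',k.sum(),np.nanpercentile(X[k],[2,50,98],axis=0).round(1).tolist() if k.sum() else '')
E
python3 to.py 427.5 -215.5 15 169
```

```text
time_s: 27.0
tcp_pos: [427.1, -214.7, 108.9]
eef_rot: [0.094, 0.996, 0.0, -0.001]
wrist_force: [0.3, 0.2, 0.4]
width: 59.9
gripper_force: 0.0
knob 130 [[416.7, -235.1, 20.5], [420.7, -230.3, 31.9], [432.3, -213.4, 41.7]]
d [-0.0001 -0.001   0.0944] w [ 0.02 -0.01  0.26] | 27.1 [ 427.6 -214.5  109.4] [-0.47  0.24 -0.35  0.99  0.   -0.28]
```

Knob front face is at x 417 and its right side near -229, consistent with a centre of (427.5,-216). I'll go down, pinch and push.

```bash
python3 -m jog '[{"dx":0,"dy":-0.001,"dz":0.04,"wx":0,"wy":0,"wz":0},{"dx":0,"dy":-0.001,"dz":0.07,"wx":0,"wy":0,"wz":0},{"dx":0,"dy":-0.001,"dz":0.094,"wx":0,"wy":0,"wz":0},{"dx":0,"dy":-0.001,"dz":0.094,"wx":0,"wy":0,"wz":0},{"dx":0,"dy":-0.001,"dz":0.094,"wx":0,"wy":0,"wz":0}]' 
python3 -m jog '[{"dx":0,"dy":0,"dz":0,"wx":0,"wy":0,"wz":0},{"dx":0,"dy":0,"dz":0,"wx":0,"wy":0,"wz":0},{"dx":0,"dy":0,"dz":0,"wx":0,"wy":0,"wz":0},{"dx":0,"dy":0,"dz":0,"wx":0,"wy":0,"wz":0},{"dx":0,"dy":0,"dz":0,"wx":0,"wy":0,"wz":0},{"dx":0,"dy":0,"dz":0,"wx":0,"wy":0,"wz":0},{"dx":0,"dy":0,"dz":0,"wx":0,"wy":0,"wz":0}]' 0.1 25
python3 -m jog '[{"dx":-0.015,"dy":0,"dz":0,"wx":0,"wy":0,"wz":0},{"dx":-0.03,"dy":0,"dz":0,"wx":0,"wy":0,"wz":0},{"dx":-0.045,"dy":0,"dz":0,"wx":0,"wy":0,"wz":0},{"dx":-0.06,"dy":0,"dz":0,"wx":0,"wy":0,"wz":0},{"dx":-0.075,"dy":0,"dz":0,"wx":0,"wy":0,"wz":0},{"dx":-0.09,"dy":0,"dz":0,"wx":0,"wy":0,"wz":0},{"dx":-0.098,"dy":0,"dz":0,"wx":0,"wy":0,"wz":0},{"dx":-0.102,"dy":0,"dz":0,"wx":0,"wy":0,"wz":0},{"dx":-0.102,"dy":0,"dz":0,"wx":0,"wy":0,"wz":0},{"dx":-0.102,"dy":0,"dz":0,"wx":0,"wy":0,"wz":0}]'
```

```text
time_s: 27.6
tcp_pos: [427.6, -215.9, 15.9]
eef_rot: [0.094, 0.996, 0.0, -0.0]
wrist_force: [0.1, -0.1, 0.8]
width: 59.7
gripper_force: 0.0
time_s: 28.3
tcp_pos: [429.0, -220.9, 17.4]
eef_rot: [0.095, 0.995, -0.004, 0.002]
wrist_force: [-3.9, -17.1, 3.8]
width: 24.5
gripper_force: 25.6
time_s: 29.3
tcp_pos: [529.5, -237.5, 17.4]
eef_rot: [0.095, 0.996, -0.002, 0.002]
wrist_force: [0.6, -5.8, 5.1]
width: 24.5
gripper_force: 25.1
```

Now push the last few millimetres in small steps until the stop shows in the force.

```bash
python3 -m jog '[{"dx":-0.002,"dy":0,"dz":0,"wx":0,"wy":0,"wz":0},{"dx":-0.003,"dy":0,"dz":0,"wx":0,"wy":0,"wz":0},{"dx":-0.003,"dy":0,"dz":0,"wx":0,"wy":0,"wz":0}]'
python3 -m jog '[{"dx":-0.001,"dy":0,"dz":0,"wx":0,"wy":0,"wz":0},{"dx":-0.002,"dy":0,"dz":0,"wx":0,"wy":0,"wz":0},{"dx":-0.002,"dy":0,"dz":0,"wx":0,"wy":0,"wz":0}]'
```

```text
time_s: 29.6
tcp_pos: [530.1, -237.6, 17.3]
eef_rot: [0.095, 0.995, -0.001, 0.0]
wrist_force: [-7.5, -3.6, 12.1]
width: 24.1
gripper_force: 25.6
time_s: 29.9
tcp_pos: [530.2, -237.6, 17.3]
eef_rot: [0.095, 0.995, -0.001, -0.001]
wrist_force: [-14.2, -3.2, 18.6]
width: 24.3
gripper_force: 26.1
```

At the stop: no further travel and 14 N of reaction. I'll release, rise and verify.

```bash
python3 -m jog '[{"dx":0.003,"dy":0,"dz":0,"wx":0,"wy":0,"wz":0},{"dx":0.003,"dy":0,"dz":0,"wx":0,"wy":0,"wz":0},{"dx":0.003,"dy":0,"dz":0,"wx":0,"wy":0,"wz":0},{"dx":0.003,"dy":0,"dz":0,"wx":0,"wy":0,"wz":0},{"dx":0.003,"dy":0,"dz":-0.04,"wx":0,"wy":0,"wz":0},{"dx":0.003,"dy":0,"dz":-0.08,"wx":0,"wy":0,"wz":0},{"dx":0.05,"dy":0,"dz":-0.13,"wx":0,"wy":0,"wz":0},{"dx":0.1,"dy":0,"dz":-0.15,"wx":0,"wy":0,"wz":0},{"dx":0.15,"dy":0,"dz":-0.15,"wx":0,"wy":0,"wz":0},{"dx":0.19,"dy":0,"dz":-0.15,"wx":0,"wy":0,"wz":0},{"dx":0.19,"dy":0,"dz":-0.15,"wx":0,"wy":0,"wz":0},{"dx":0.19,"dy":0,"dz":-0.15,"wx":0,"wy":0,"wz":0},{"dx":0.19,"dy":0,"dz":-0.15,"wx":0,"wy":0,"wz":0}]' 0.75
python3 - <<'E'
from station import imaging
import numpy as np,cv2
from h import *
s=imaging.snapshot('top');cv2.imwrite('pics/t7.png',s['img']);X=cloud(s);z=X[...,2];b=s['img'].astype(int)
v,u=np.mgrid[:480,:640]
kn=(u>=435)&(u<465)&(v>=222)&(v<245)&(z>15)&(z<58)&(b.sum(2)<200)
print('knob now (start 448.6,231.4; 124 px)',kn.sum(),u[kn].mean(),v[kn].mean())
E
```

```text
time_s: 31.2
tcp_pos: [347.0, -201.5, 165.7]
eef_rot: [0.094, 0.996, -0.0, 0.001]
wrist_force: [1.1, 1.5, -0.0]
width: 64.1
gripper_force: 0.0
knob now (start 448.6,231.4; 124 px) 121 448.57851239669424 231.4214876033058
```

View pics/t7.png

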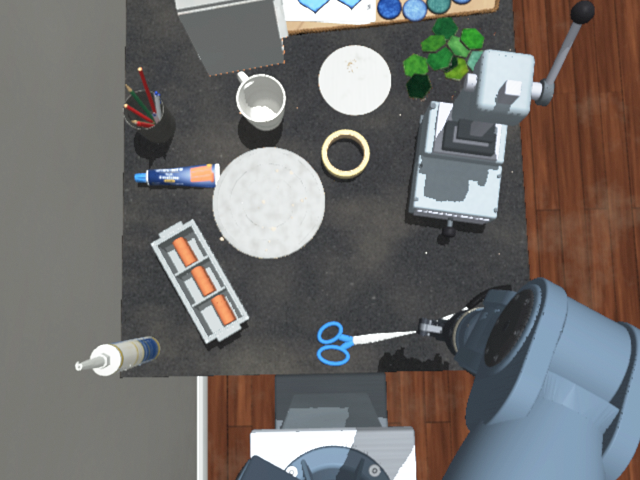

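The knob is back at its starting pixel (448.6, 231.4), so the tray is home. Three pieces stand in the tote, the tape and glue haven't moved, and the arm is clear. Handing in.

```bash
python3 -c "
from station import ticket
print(ticket.job_done())"
```

```text
the job is handed in; nothing more can be done
None
```

The piece stands round edge up in the tote's middle compartment, lowered in rather than dropped, and the tray is pushed home; I handed the job in at about 31 s and no verdict came back.

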